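# Move a wooden tag over the end stops to the next crooked rail

## Task

On the wooden rack, take the plywood tag off the rail where it hangs by lifting its window over the upturned rail end, and hang it on the other rail, the one with the ring, between the ring and that rail's upturned end. Let it hang freely there, do not drop it on the way, and leave the ring and the toys on the bench where they are.

Things in the scene. Friction and masses are not known exactly. Their poses are not given: they have to be found in the camera images.
- rack: Fixed open wooden frame on the bench, 445 wide (y), 368 high. Origin on the bench midway between its posts, below the front face of its crossbar; +x points away from the robot, z up. Posts 25 square at y = +-215, crossbar 22 high. Two steel rails (rods 10 thick, 90 long) stick out level from the crossbar towards the robot (rack -x), rod axes exactly 170 above the bench.
- socket_left (a point): Nominal root of the left rail (rack y +65), on the crossbar face at rod height. The rails are crooked, and this is not reported: each true root is up to 4 off sideways and each rail points up to 0.16 rad to either side, so its free end lies up to 18 off sideways: feel or look for it. The free end turns up as a pin, 10 thick, its rounded top 14 above the rod's top: the end stop.
- socket_right (a point): Nominal root of the right rail (rack y -65), otherwise as socket_left. Either rail may be the one with the tag; the other has the ring.
- dowel_mid (a point): Middle of the axis of a fixed wooden dowel, 22 thick, that runs along rack y above both rails, 33 out from the crossbar face and 350 above the bench. It bars a gripper coming straight down on the rails: come in below it from the robot's side with the tool tilted about 27 to 40 degrees.
- tag: Loose plywood tag, about 100 g, a plate 12 thick (its x). Origin at the window's centre, z up, y across. It hangs by the window on one rail, 38 to 58 from the root; at the start its x axis runs along that rail. Below the window is a panel 56 wide that ends 65 under the origin.
- tag_window (a point): Centre of the tag's window, 22 wide (y), 34 high (z), closed all round: side strips 9 wide, top bar 10 high. The rail passes through it; hanging, the top bar lies on the rod and this centre is 12 below the rod axis. To pass an end stop the tag must be more than 14 and less than 24 above its hanging height.
- tag_grip (a point): Centre of the tag's upright grip tab, 52 above the window's centre. The tab is 24 wide (y, the width to grip), 12 thick (x) and 50 high, z 27 to 77 from the window's centre.
- ring: Loose blue wooden ring, outer diameter 54, hole 34, 14 thick, hanging on the other rail 20 to 26 from its root; it marks the rail that is to receive the tag. Origin at the ring's centre, its x along the hole. It hangs askew, so its direction does not tell that of the rail.
- cube: Green wooden cube, 40, on the bench, origin at the centre of its underside. Leave alone.
- mug: White ceramic mug, 80 wide, 90 high, origin at the centre of its underside. Leave alone.
- star: Pink silicone star, about 72 across, 12 high, origin at the centre of its underside. Leave alone.
- hammer: Yellow plastic toy hammer, 190 long, lying on the bench. Leave alone.
- car: Small pine toy car, 70 long, 46 high, origin under its centre. Leave alone.
- arch: Pine arch block, 70 wide, 50 high, origin under its centre. Leave alone.

How it is judged:
By the outcome, as a careful person would: the job done as asked, in the order asked, and still so for the second after the job is handed in, with the robot touching nothing.
It also fails if it takes over 53 s, if anything falls off the work surface, if the arm or the gripper's body presses on something with over 40 N, if the wrist force passes 120 N, or if a joint passes its speed limit or range.

## Robot

A 7-joint arm with a two-finger parallel gripper is mounted at the origin on the work surface. World frame = base frame: x ahead of the robot, y to its left, z up, the work surface at z = 0. Lengths are in m, angles in rad, forces in N, time in s.
With the tool pointing down it reaches from about 0.4 to 0.85 m from the base axis. Payload 10.4 kg.
Tool frame: the origin (TCP) lies at the very end of the fingers, on their centre line; the grasp point (between the pads) lies 19 mm behind it (manip.tcp_to_grasp is the z of the grasp point in the tool frame, in m); z points along the fingers, x is the direction in which the jaws open and shut, and the axes are right-handed (so a half turn about z gives the same grasp; the last joint's range is limited). The gripper opens to 85 mm and grips with 20 to 120 N. Pads are 22 mm wide; open, the fingers measure 114 mm over their backs; the gripper's body (76 mm by 85 mm) begins 54 mm behind the grasp point. The pads swing forward as they close: fully open they stand 13 mm farther back than shut.
Start: joints at [1.191, 0.332, -0.065, 1.46, 0.022, 1.35, -0.088], TCP at [0.218, -0.586, 0.231] pointing down, gripper open.
Joint ranges: [-2.6, 2.6], [-0.5, 2.12], [-1.47, 1.34], [0.16, 2.42], [-1.27, 4.41], [0.06, 2.06], [-2.6, 2.6]. Speed limits (rad/s): [2.22, 2.22, 2.79, 2.79, 3.14, 3.14, 3.14].

## Interface

Orientations are given as a unit quaternion [x, y, z, w].
In Python, from workcell import manip gives the robot as it stands.
- The arm moves only by the tool servo_tool, never from a script. Its argument "moves" is a list of rows, each an object with "travel": the shift along the tool's x, y, z in mm, a list of three; "dr": the turn, a rotation vector about the tool's x, y, z in degrees, a list of three. A call has 1 to 12 rows; each row shifts and turns the commanded pose from where the row before left it, along the tool's axes as they then stand; what a row does not reach is not made up. A row lasts 1/8 s, in which the tool goes at most 62.5 mm and 10.7 degrees, less where a joint would pass 70% of its speed; a pose out of reach is approached as far as the arm can. A call is refused whole if a number of a shift passes 62.5 or a number of a turn 10.7, either way. A call with a gripper value outside its range is refused whole. "claw" is the closure, from 0 (fully open) to 1 (shut), set as the call begins (left out, the last holds). The fingers move at their own pace and stop on an object; "squeeze" is the grip in N (left out, the last holds). Time passes only in rows, so rows that do not move let the fingers close. It gives the time, the measured TCP pose, the force and the opening at its end, in the units of the state.
- manip.get_obs(): the state, without advancing time (a new reading comes with each control period).
- manip.camera(name): name is "scene" or "top"; returns the picture (480x640x3 uint8, blue, green, red); there is no depth.
- manip.calibration(name): a dict with "intrinsics" (3x3 intrinsics, pixels), "distortion" ([k1, k2, p1, p2, k3] as OpenCV has them; the pictures are not rectified), "view" (4x4, takes a point from world to camera coordinates). Camera axes: x right, y down, z forward; pixel columns grow to the right and rows downward; lengths in m; the calibration is good to about 2 mm. A picture is of the moment at which its call begins. calibration takes no time and is no camera call.
- manip.hand_in(): hands the job in, once; it reports no verdict.
The state is a dict: "clock": time; "joint_pos": joint angles; "joint_velocities": joint speeds; "tau": joint torques, N m; "position": TCP position; "ee_rot": TCP orientation; "ft_force": force on the tool from outside, world axes, zero at the start; "torque": the same for the moment, N m; "grip_width": opening from 0.0 (shut) to 1.0 (fully open).
Only numpy, scipy, OpenCV 4.12 (cv2) and the standard library are available. Lean on these libraries where they do the work, as an engineer would, in place of code of your own. Each camera call takes 0.05 s, during which the arm holds its last target. There are 200 camera calls.

## Working session

There is one attempt and no reset: what is moved stays moved. The work goes in short steps, Python scripts to look and compute and a tool call to move; the robot and the scene stay as the last step left them, time stands still between calls to the robot, and variables do not carry over. Pictures are saved under pics/ and viewed, on a budget of 10 in all, crops included, one or two more only if the job needs it, and the job is handed in when it is done.

Besides the shell and the picture viewer there is one more tool, called after "Call:" in YAML: its name, and indented under it one key for each argument. servo_tool: Moves the arm, as the interface text tells. Its arguments: {"type":"object","properties":{"moves":{"type":"array","items":{"type":"object","properties":{"travel":{"type":"array","items":{"type":"number"}},"dr":{"type":"array","items":{"type":"number"}}}}},"claw":{"type":"number"},"squeeze":{"type":"number"}},"required":["moves"]}

```bash
mkdir -p pics; python3 - <<'E'
from workcell import manip
import cv2,numpy as np
np.set_printoptions(precision=4,suppress=True)
for n in("scene","top"):
    im=manip.camera(n);cv2.imwrite(f"pics/{n}0.png",im)
    c=manip.calibration(n);print(n,c["intrinsics"],c["distortion"],c["view"])
print(manip.get_obs(),manip.tcp_to_grasp)
E
```

```text
scene [[528.6701   0.     316.8218]
 [  0.     528.6701 245.6037]
 [  0.       0.       1.    ]] [-0.0662  0.      0.      0.      0.    ] [[-0.8297  0.5582 -0.0057  0.3708]
 [ 0.4711  0.6947 -0.5436 -0.1229]
 [-0.2995 -0.4537 -0.8393  1.5536]
 [ 0.      0.      0.      1.    ]]
top [[493.0687   0.     319.6271]
 [  0.     493.0687 241.5796]
 [  0.       0.       1.    ]] [-0.0004  0.      0.      0.      0.    ] [[ 0.0207 -0.9996  0.0195 -0.0169]
 [-0.9973 -0.022  -0.0703  0.5047]
 [ 0.0707 -0.018  -0.9973  1.2995]
 [ 0.      0.      0.      1.    ]]
{'clock': 0.1, 'joint_pos': array([ 1.1914,  0.3328, -0.0647,  1.4608,  0.0216,  1.3499, -0.0885]), 'joint_velocities': array([-0.0006, -0.0027,  0.0001, -0.0024, -0.001 , -0.0007, -0.0002]), 'tau': array([  0.0018, -62.6748,   0.0497, -39.2429,   0.0164,   0.0069,
        -0.    ]), 'position': array([ 0.2182, -0.5853,  0.2306]), 'ee_rot': array([ 0.8214, -0.5704, -0.0005, -0.0003]), 'ft_force': array([-0.1531, -0.5351,  0.1862]), 'torque': array([ 0.0211, -0.0029, -0.035 ]), 'grip_width': 0.9947755602338219} -0.0187
```

View pics/scene0.png

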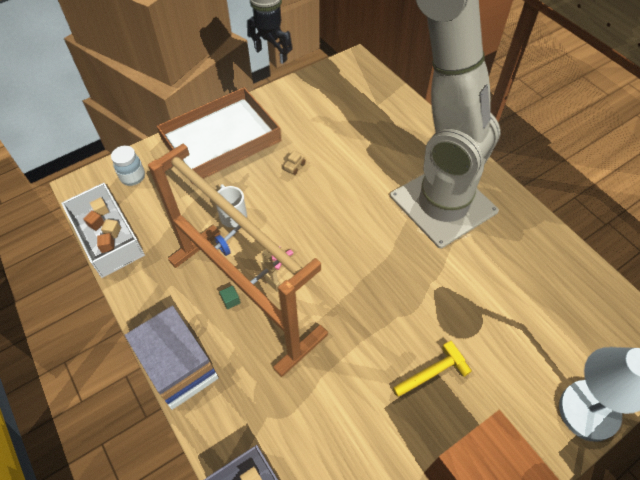

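View pics/top0.png

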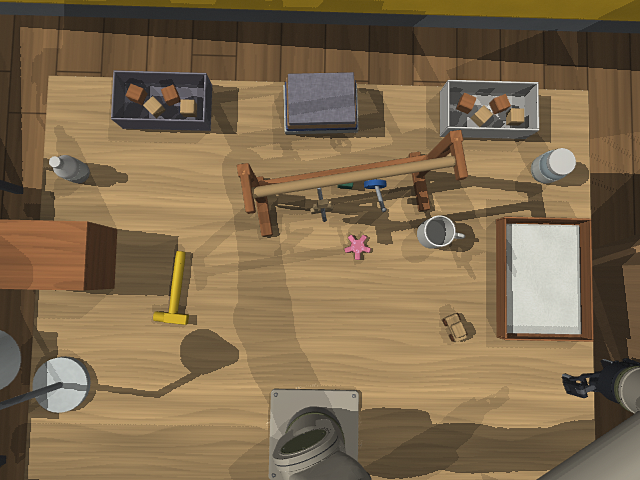

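Top view: the dowel runs from (257,190) to (450,162). The tag is on the left rail near (320,203), and the ring is on the right rail near (377,183). I'll zoom in on both.

```bash
python3 - <<'E'
import cv2,numpy as np
t=cv2.imread("pics/top0.png")[125:245,225:475]
s=cv2.imread("pics/scene0.png")[140:380,140:340]
cv2.imwrite("pics/c1.png",cv2.resize(t,None,fx=3.2,fy=3.2,interpolation=cv2.INTER_CUBIC))
s=cv2.imread("pics/scene0.png")[205:325,190:350]
cv2.imwrite("pics/c2.png",cv2.resize(s,None,fx=5,fy=5,interpolation=cv2.INTER_CUBIC))
E
```

```text
(no output)
```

View pics/c1.png

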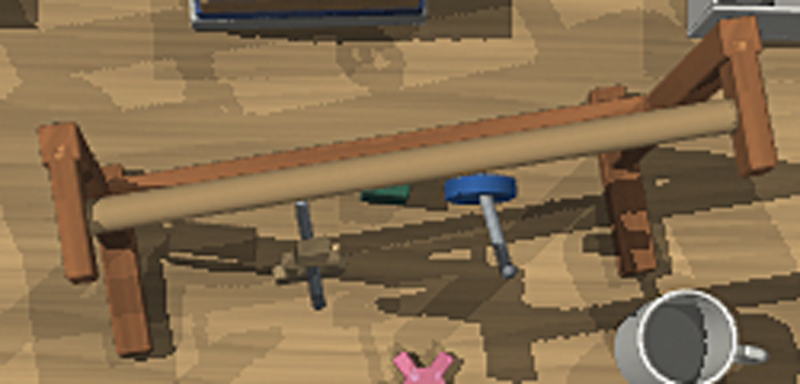

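View pics/c2.png

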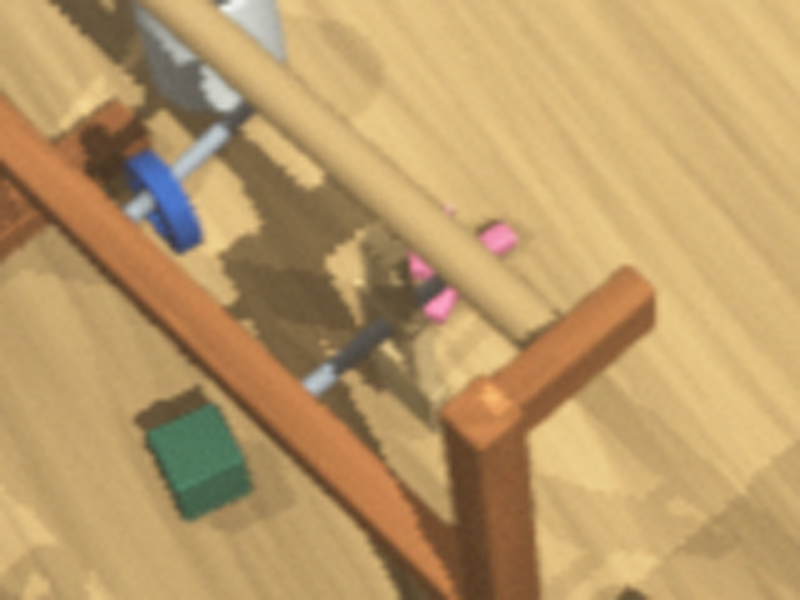

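c1 shows the tag on the left rail at about (318,255), with its rail running (301,203)→(320,303). The ring is at (481,188), and its rail runs (486,197)→(509,270). In c2 the tag, coloured like the bench, crosses its rail near (405,312). I'll compute the geometry and take one enlarged composite of the tag.

```bash
cat > h.py <<'E'
import cv2,numpy as np
from workcell import manip
np.set_printoptions(precision=4,suppress=True)
def ray(n,uv):
    c=manip.calibration(n);V=np.array(c["view"])
    p=cv2.undistortPoints(np.array([[uv]],float),np.array(c["intrinsics"]),np.array(c["distortion"]))[0,0]
    R=V[:3,:3];d=R.T@np.array([p[0],p[1],1]);return -R.T@V[:3,3],d/np.linalg.norm(d)
def onz(n,uv,z):
    o,d=ray(n,uv);return o+d*(z-o[2])/d[2]
def tri(a,b):
    (o1,d1),(o2,d2)=a,b
    A=np.stack([d1,-d2],1);t=np.linalg.lstsq(A,o2-o1,rcond=None)[0]
    p,q=o1+t[0]*d1,o2+t[1]*d2;return (p+q)/2,np.linalg.norm(p-q)
def proj(n,P):
    c=manip.calibration(n);V=np.array(c["view"])
    return cv2.projectPoints(np.array([P],float),cv2.Rodrigues(V[:3,:3])[0],V[:3,3],np.array(c["intrinsics"]),np.array(c["distortion"]))[0][0,0]
def c1(u,v): return (225+(u+.5)/3.2-.5,125+(v+.5)/3.2-.5)
def c2(u,v): return (190+(u+.5)/5-.5,205+(v+.5)/5-.5)
E
python3 - <<'E'
from h import *
a,b=onz("top",c1(97,215),.35),onz("top",c1(735,115),.35)
print("dowel",a,b,np.linalg.norm(a-b)); y=(a-b)/np.linalg.norm(a-b); x=np.array([y[1],-y[0],0]);yaw=np.arctan2(x[1],x[0])
m=(a+b)/2; m[2]=0; O=m+x*.033
print("O",O,"yaw",yaw)
for n,L in(("L",.065),("R",-.065)):
    print(n,"nominal root",O+y*L,"nominal tip",O+y*L-x*.09)
def R(P): d=P-O; return d@x,d@y
for nm,p,z in(("Lnear",(301,203),.175),("Ltip",(320,303),.189),("Rnear",(486,197),.175),("Rtip",(509,270),.189),("ringtop",(481,186),.185)):
    P=onz("top",c1(*p),z);print(nm,P,"rack",np.array(R(P)))
for nm,p,z in(("Lnear",(315,382),.175),("Lout",(433,288),.175),("Rin",(135,210),.175),("Rout",(248,110),.175)):
    P=onz("scene",c2(*p),z);print("sc",nm,P,"rack",np.array(R(P)))
t=cv2.imread("pics/top0.png")[178:226,300:360]
s=cv2.imread("pics/scene0.png")[240:300,250:300]
f=lambda i,k:cv2.convertScaleAbs(cv2.resize(i,None,fx=k,fy=k,interpolation=cv2.INTER_CUBIC),alpha=1.5,beta=-20)
A=f(t,8);B=f(s,8)[:480,:320]
o=np.zeros((480,800,3),np.uint8);o[:A.shape[0],:A.shape[1]]=A;o[:B.shape[0],480:480+B.shape[1]]=B
cv2.imwrite("pics/c3.png",o)
E
```

```text
dowel [0.5785 0.1316 0.35  ] [ 0.6523 -0.2703  0.35  ] 0.40866157247890417
O [ 0.6479 -0.0634  0.    ] yaw 0.18157101500426515
L nominal root [0.6361 0.0005 0.    ] nominal tip [ 0.5476 -0.0157  0.    ]
R nominal root [ 0.6596 -0.1273  0.    ] nominal tip [ 0.5711 -0.1436  0.    ]
Lnear [0.6208 0.0015 0.175 ] rack [-0.0149  0.0687]
Ltip [ 0.545  -0.0137  0.189 ] rack [-0.0922  0.0675]
Rnear [ 0.6287 -0.1358  0.175 ] rack [-0.032  -0.0677]
Rtip [ 0.5725 -0.1515  0.189 ] rack [-0.09  -0.073]
ringtop [ 0.6349 -0.1307  0.185 ] rack [-0.0249 -0.0638]
sc Lnear [0.6278 0.0056 0.175 ] rack [-0.0073  0.0715]
sc Lout [ 0.5562 -0.007   0.175 ] rack [-0.08   0.072]
sc Rin [ 0.6521 -0.1248  0.175 ] rack [-0.0069 -0.0612]
sc Rout [ 0.5782 -0.1455  0.175 ] rack [-0.0834 -0.0681]
```

View pics/c3.png

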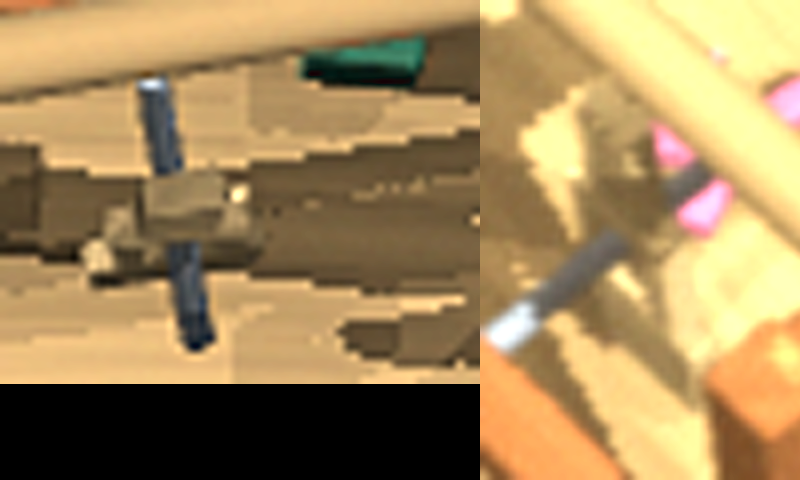

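c3 shows the tab's top face centred near (186,192). Its rail's rod runs (153,85)→(187,255), with the pin top at (197,335). Next I'll work out the tag and rail poses and a move helper.

```bash
cat >> h.py <<'E'
from scipy.spatial.transform import Rotation as Ro
G=.0187
def tool(h,t):  # heading of tag x (rad), tilt (rad): tool x = -tag y
    xr=np.array([np.cos(h),np.sin(h),0]);yr=np.array([-xr[1],xr[0],0]);Z=np.array([0,0,1.])
    z=np.sin(t)*xr-np.cos(t)*Z;x=-yr;return Ro.from_matrix(np.stack([x,np.cross(z,x),z],1))
def plan(grasp,h,t,o=None,extra=0):
    o=o or manip.get_obs();R0=Ro.from_quat(o["ee_rot"]);R1=tool(h,t)
    tcp=np.array(grasp)+R1.as_matrix()[:,2]*G
    print("clock",o["clock"],"pos",o["position"],"dr deg",(R0.inv()*R1).as_rotvec(degrees=True),
      "then travel mm (after turn)",R1.inv().apply(tcp-o["position"])*1e3)
    return tcp,R1
E
python3 - <<'E'
from h import *
c3=lambda u,v:(300+(u+.5)/8-.5,178+(v+.5)/8-.5)
tab=onz("top",c3(186,192),.235);print("tab",tab)
L=np.array([onz("top",c3(*p),.175) for p in((153,85),(158,120),(168,160),(187,255))]);Lt=onz("top",c3(197,335),.189)
print(L,Lt)
v=L[0]-L[3];print("L heading",np.arctan2(v[1],v[0]),np.arctan2(*(L[0]-Lt)[[1,0]]))
u=np.array([onz("top",c3(*p),.235) for p in((145,178),(225,168))]);e=u[0]-u[1];print("tab edge heading",np.arctan2(-e[0],e[1]),np.linalg.norm(e))
# right rail mask for rod, top view: print bluish-grey rod centres row by row
for nm,im in(("top",cv2.imread("pics/top0.png")),):
    for r in range(186,213):
        row=im[r,370:392].astype(int);m=np.where(row[:,0]-row[:,2]>5)[0]
        if len(m):
            w=(row[m,0]-row[m,2]);print(r,370+m.min(),370+m.max(),round(370+(m*w).sum()/w.sum(),2),end=" | ")
print()
im=cv2.imread("pics/top0.png")
for r in range(186,224):
    row=im[r,312:332].astype(int);m=np.where(row[:,0]-row[:,2]>5)[0]
    if len(m):
        w=(row[m,0]-row[m,2]);print(r,312+m.min(),312+m.max(),round(312+(m*w).sum()/w.sum(),2),end=" | ")
E
```

```text
tab [ 0.5797 -0.0075  0.235 ]
[[ 0.6206  0.0016  0.175 ]
 [ 0.6102 -0.0001  0.175 ]
 [ 0.5983 -0.0033  0.175 ]
 [ 0.5701 -0.0095  0.175 ]] [ 0.5448 -0.0126  0.189 ]
L heading 0.21647272304186876 0.18471091886509228
tab edge heading 0.14912113012096007 0.022638186594940185
186 370 385 378.16 | 187 370 383 376.68 | 188 370 378 372.58 | 189 376 378 377.12 | 190 376 379 377.59 | 191 377 379 378.04 | 192 377 379 378.0 | 193 377 380 378.38 | 194 377 380 378.49 | 195 377 380 378.43 | 196 378 380 379.09 | 197 378 381 379.58 | 198 378 381 379.29 | 199 379 381 379.92 | 200 379 382 380.47 | 201 379 382 380.96 | 202 380 382 381.15 | 203 382 382 382.0 | 204 381 383 382.17 | 205 381 383 382.22 | 206 381 383 382.12 | 207 384 384 384.0 | 208 383 385 384.12 | 209 382 385 383.53 | 210 382 385 383.65 | 211 382 384 383.1 | 
188 318 320 319.02 | 189 318 320 319.18 | 190 319 320 319.53 | 191 320 320 320.0 | 192 320 321 320.68 | 193 319 321 320.4 | 194 319 321 320.21 | 195 319 321 320.18 | 196 320 321 320.62 | 197 320 321 320.54 | 198 320 322 321.18 | 199 320 320 320.0 | 209 324 324 324.0 | 210 324 324 324.0 | 211 324 324 324.0 | 212 321 324 322.8 | 213 323 324 323.6 | 214 323 324 323.5 | 215 324 325 324.67 | 216 323 325 324.28 | 217 323 325 324.33 | 218 323 325 324.04 | 219 325 325 325.0 | 220 324 325 324.58 | 221 324 324 324.0 |
```

```bash
python3 - <<'E'
from h import *
for p,z in(((377.4,190),.175),((379.3,196.5),.175),((381.1,202),.175),((383.6,209.5),.189)):print(onz("top",p,z))
t=np.radians(35);g=np.array([.580,-.006,.216]);R=tool(.19,t).as_matrix()
plan(g-.12*R[:,2],.19,t)
E
```

```text
[ 0.6196 -0.138   0.175 ]
[ 0.6042 -0.1427  0.175 ]
[ 0.5911 -0.1471  0.175 ]
[ 0.5714 -0.1512  0.189 ]
clock 0.1 pos [ 0.2182 -0.5853  0.2306] dr deg [34.9247  2.9862  9.2391] then travel mm (after turn) [-500.5845 -372.2597  177.2144]
```

Call:
servo_tool:
  moves:
    - {"dr": [8.7, 0.75, 2.3]}
    - {"dr": [8.7, 0.75, 2.3]}
    - {"dr": [8.7, 0.75, 2.3]}
    - {"dr": [8.7, 0.75, 2.3]}
    - {"travel": [-31, -23, 11]}
    - {"travel": [-31, -23, 11]}
    - {"travel": [-31, -23, 11]}
    - {"travel": [-31, -23, 11]}
    - {"travel": [-31, -23, 11]}
    - {"travel": [-31, -23, 11]}
    - {"travel": [-31, -23, 11]}
    - {"travel": [-31, -23, 11]}
  claw: 0.35
  squeeze: 50

```text
$.moves[0]: bad value
```

Call:
servo_tool:
  moves:
    - {"travel": [-31, -23, 11]}
    - {"travel": [-31, -23, 11]}
    - {"travel": [-31, -23, 11]}
    - {"travel": [-31, -23, 11]}
    - {"travel": [-31, -23, 11]}
    - {"travel": [-31, -23, 11]}
    - {"travel": [-31, -23, 11]}
    - {"travel": [-31, -23, 11]}
    - {}

```text
$.moves[0]: bad value
```

```bash
python3 - <<'E'
from h import *
t=np.radians(35);g=np.array([.580,-.006,.216]);R=tool(.19,t).as_matrix()
print(manip.get_obs()["joint_pos"],manip.get_obs()["grip_width"],manip.get_obs()["ft_force"])
plan(g,.19,t)
E
```

```text
[ 1.1914  0.3328 -0.0647  1.4608  0.0216  1.3499 -0.0885] 0.9947755602338219 [-0.1531 -0.5351  0.1862]
clock 0.1 pos [ 0.2182 -0.5853  0.2306] dr deg [34.9247  2.9862  9.2391] then travel mm (after turn) [-500.5845 -372.2597  297.2144]
```

Call:
servo_tool:
  moves:
    - {"travel": [0, 0, 0], "dr": [8.7, 0.75, 2.3]}
    - {"travel": [0, 0, 0], "dr": [8.7, 0.75, 2.3]}
    - {"travel": [0, 0, 0], "dr": [8.7, 0.75, 2.3]}
    - {"travel": [0, 0, 0], "dr": [8.7, 0.75, 2.3]}
    - {"travel": [-31, -23, 11], "dr": [0, 0, 0]}
    - {"travel": [-31, -23, 11], "dr": [0, 0, 0]}
    - {"travel": [-31, -23, 11], "dr": [0, 0, 0]}
    - {"travel": [-31, -23, 11], "dr": [0, 0, 0]}
    - {"travel": [-31, -23, 11], "dr": [0, 0, 0]}
    - {"travel": [-31, -23, 11], "dr": [0, 0, 0]}
    - {"travel": [-31, -23, 11], "dr": [0, 0, 0]}
    - {"travel": [-31, -23, 11], "dr": [0, 0, 0]}
  claw: 0.35
  squeeze: 50

```text
clock: 1.6
position: [0.3694, -0.3026, 0.2638]
ee_rot: [0.736, -0.607, 0.191, -0.231]
ft_force: [0.7, -0.1, -0.7]
grip_width: 0.655
```

Call:
servo_tool:
  moves:
    - {"travel": [-31, -23, 11], "dr": [0, 0, 0]}
    - {"travel": [-31, -23, 11], "dr": [0, 0, 0]}
    - {"travel": [-31, -23, 11], "dr": [0, 0, 0]}
    - {"travel": [-31, -23, 11], "dr": [0, 0, 0]}
    - {"travel": [-31, -23, 11], "dr": [0, 0, 0]}
    - {"travel": [-31, -23, 11], "dr": [0, 0, 0]}
    - {"travel": [-31, -23, 11], "dr": [0, 0, 0]}
    - {"travel": [-31, -23, 11], "dr": [0, 0, 0]}
    - {"travel": [0, 0, 0], "dr": [0, 0, 0]}

```text
clock: 2.72
position: [0.5203, -0.0194, 0.2968]
ee_rot: [0.737, -0.605, 0.192, -0.231]
ft_force: [0.3, -0.5, -0.8]
grip_width: 0.647
```

```bash
python3 - <<'E'
from h import *
t=np.radians(35);g=np.array([.580,-.006,.216]);R=tool(.19,t).as_matrix()
o=manip.get_obs();print(o["joint_pos"],o["grip_width"],o["ft_force"])
plan(g,.19,t,o)
E
```

```text
[ 1.1468 -0.4495 -0.825   2.0851 -0.7677  0.918  -0.7511] 0.6465917922799597 [ 0.3041 -0.4794 -0.7882]
clock 2.725 pos [ 0.5203 -0.0194  0.2968] dr deg [0.1214 0.0092 0.3518] then travel mm (after turn) [ -1.8763  -3.7614 119.9593]
```

Call:
servo_tool:
  moves:
    - {"travel": [-2, -4, 12], "dr": [0.1, 0, 0.35]}
    - {"travel": [0, 0, 14], "dr": [0, 0, 0]}
    - {"travel": [0, 0, 14], "dr": [0, 0, 0]}
    - {"travel": [0, 0, 14], "dr": [0, 0, 0]}
    - {"travel": [0, 0, 14], "dr": [0, 0, 0]}
    - {"travel": [0, 0, 14], "dr": [0, 0, 0]}
    - {"travel": [0, 0, 14], "dr": [0, 0, 0]}
    - {"travel": [0, 0, 12], "dr": [0, 0, 0]}
    - {"travel": [0, 0, 8], "dr": [0, 0, 0]}
    - {"travel": [0, 0, 4], "dr": [0, 0, 0]}
    - {"travel": [0, 0, 0], "dr": [0, 0, 0]}

```text
clock: 4.1
position: [0.5897, -0.0074, 0.2001]
ee_rot: [0.734, -0.61, 0.191, -0.232]
ft_force: [0.1, 0.2, 0.3]
grip_width: 0.651
```

```bash
python3 - <<'E'
from h import *
t=np.radians(35);g=np.array([.580,-.006,.216])
o=manip.get_obs();print(o["joint_pos"],o["grip_width"],o["ft_force"])
plan(g,.19,t,o)
im=manip.camera("top");cv2.imwrite("pics/top1.png",im)
im2=manip.camera("scene")
A=cv2.resize(im[160:240,280:360],None,fx=5,fy=5,interpolation=cv2.INTER_CUBIC);B=cv2.resize(im2[220:300,235:315],None,fx=5,fy=5,interpolation=cv2.INTER_CUBIC)
cv2.imwrite("pics/c4.png",np.hstack([A,B]))
E
```

```text
[ 1.3613 -0.1102 -1.2694  2.0837 -0.494   0.5417 -0.9699] 0.6509575983075558 [0.0912 0.2447 0.303 ]
clock 4.1 pos [ 0.5897 -0.0074  0.2001] dr deg [ 0.045  -0.063  -0.3146] then travel mm (after turn) [-3.2178 -1.4934  0.3846]
```

View pics/c4.png

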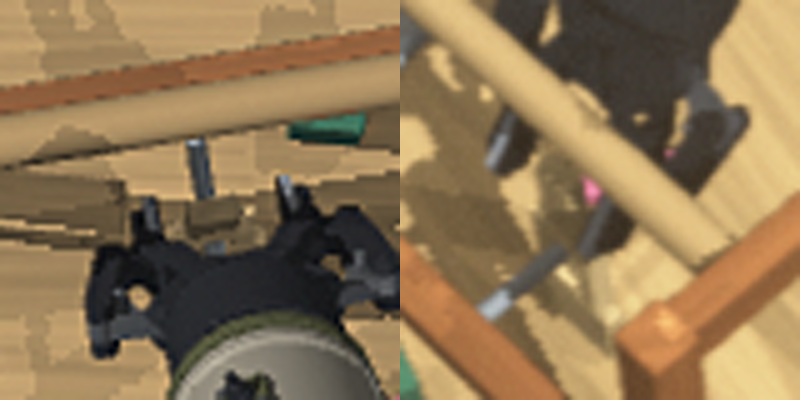

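The top crop shows the fingers straddling the tab, with tips at (152,215) and (287,190) and the tab at about (215,212). It's roughly centred, so I'll close.

Call:
servo_tool:
  moves:
    - {"travel": [-1, -1, 0], "dr": [0, 0, 0]}
    - {"travel": [0, 0, 0], "dr": [0, 0, 0]}
    - {"travel": [0, 0, 0], "dr": [0, 0, 0]}
    - {"travel": [0, 0, 0], "dr": [0, 0, 0]}
    - {"travel": [0, 0, 0], "dr": [0, 0, 0]}
    - {"travel": [0, 0, 0], "dr": [0, 0, 0]}
  claw: 1
  squeeze: 50

```text
clock: 4.95
position: [0.5909, -0.0056, 0.2013]
ee_rot: [0.734, -0.609, 0.192, -0.232]
ft_force: [-0.3, 1.7, 3.5]
grip_width: 0.27
```

```bash
python3 - <<'E'
from h import *
o=manip.get_obs();print(o["clock"],o["joint_pos"],o["position"],o["grip_width"],o["ft_force"],o["torque"])
R=Ro.from_quat(o["ee_rot"]);M=R.as_matrix();print(M)
print("up 19mm ->",R.inv().apply([0,0,19]))
h=.19;print("back 100 ->",R.inv().apply([-100*np.cos(h),-100*np.sin(h),0]))
print("grasp",o["position"]-G*M[:,2])
E
```

```text
4.95 [ 1.3621 -0.1106 -1.274   2.0811 -0.4905  0.5415 -0.9759] [ 0.5909 -0.0056  0.2013] 0.26998573559259814 [-0.3375  1.727   3.5272] [0.1937 0.2228 0.1092]
[[ 0.1845 -0.8051  0.5637]
 [-0.9828 -0.1503  0.1072]
 [-0.0016 -0.5738 -0.819 ]]
up 19mm -> [ -0.0298 -10.9028 -15.5605]
back 100 -> [  0.4388  81.8962 -57.3831]
grasp [ 0.5803 -0.0076  0.2167]
```

Call:
servo_tool:
  moves:
    - {"travel": [0, -2.7, -3.9], "dr": [0, 0, 0]}
    - {"travel": [0, -2.7, -3.9], "dr": [0, 0, 0]}
    - {"travel": [0, -2.7, -3.9], "dr": [0, 0, 0]}
    - {"travel": [0, -2.7, -3.9], "dr": [0, 0, 0]}
    - {"travel": [0, 0, 0], "dr": [0, 0, 0]}

```text
clock: 5.58
position: [0.5908, -0.0058, 0.2205]
ee_rot: [0.734, -0.609, 0.192, -0.232]
ft_force: [-1.0, 0.2, -1.4]
grip_width: 0.271
```

```bash
python3 - <<'E'
from h import *
o=manip.get_obs();print(o["clock"],o["joint_pos"],o["position"],o["grip_width"],o["ft_force"],o["torque"])
im=manip.camera("top");cv2.imwrite("pics/top2.png",im)
im2=manip.camera("scene");cv2.imwrite("pics/scene2.png",im2)
A=cv2.resize(im[160:240,280:360],None,fx=5,fy=5,interpolation=cv2.INTER_CUBIC);B=cv2.resize(im2[220:300,235:315],None,fx=5,fy=5,interpolation=cv2.INTER_CUBIC)
cv2.imwrite("pics/c5.png",np.hstack([A,B]))
E
```

```text
5.575 [ 1.333  -0.1597 -1.2182  2.0586 -0.5456  0.6001 -0.9419] [ 0.5908 -0.0058  0.2205] 0.27085506871490556 [-0.9944  0.2039 -1.4372] [-0.1371  0.6763  0.0049]
```

View pics/c5.png

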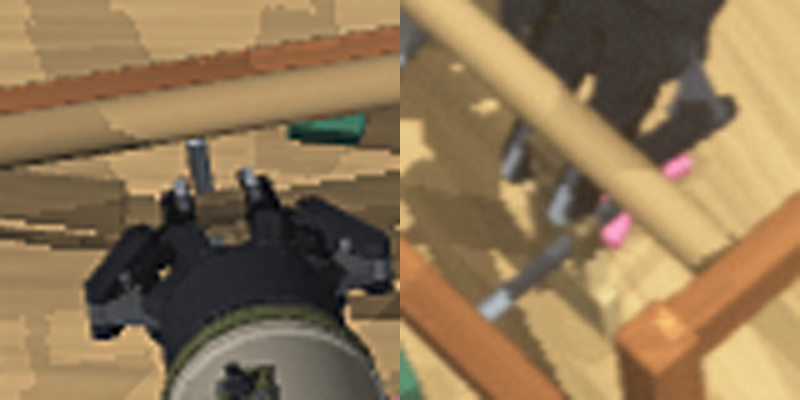

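The tag has lifted 19.2 mm and the force reads about its weight, so it's held. Drawing back along the rail.

Call:
servo_tool:
  moves:
    - {"travel": [0, 6.5, -4.6], "dr": [0, 0, 0]}
    - {"travel": [0, 6.5, -4.6], "dr": [0, 0, 0]}
    - {"travel": [0, 6.5, -4.6], "dr": [0, 0, 0]}
    - {"travel": [0, 0, 0], "dr": [0, 0, 0]}

```text
clock: 6.18
position: [0.5668, -0.0103, 0.2199]
ee_rot: [0.734, -0.609, 0.191, -0.232]
ft_force: [0.2, -0.5, -0.3]
grip_width: 0.273
```

Call:
servo_tool:
  moves:
    - {"travel": [0, 6.5, -4.6], "dr": [0, 0, 0]}
    - {"travel": [0, 6.5, -4.6], "dr": [0, 0, 0]}
    - {"travel": [0, 6.5, -4.6], "dr": [0, 0, 0]}
    - {"travel": [0, 6.5, -4.6], "dr": [0, 0, 0]}
    - {"travel": [0, 0, 0], "dr": [0, 0, 0]}

```text
clock: 6.8
position: [0.5353, -0.0162, 0.2203]
ee_rot: [0.734, -0.609, 0.192, -0.232]
ft_force: [1.1, -0.7, -1.3]
grip_width: 0.273
```

```bash
python3 - <<'E'
from h import *
o=manip.get_obs();print(o["clock"],o["joint_pos"],o["position"],o["grip_width"],o["ft_force"],o["torque"])
E
```

```text
6.8 [ 1.1716 -0.3338 -0.9587  2.1742 -0.7724  0.6974 -0.7367] [ 0.5353 -0.0162  0.2203] 0.27255378471593467 [ 1.0868 -0.7495 -1.2626] [-0.127   0.7176  0.0092]
```

Call:
servo_tool:
  moves:
    - {"travel": [0, 6.5, -4.6], "dr": [0, 0, 0]}
    - {"travel": [0, 6.5, -4.6], "dr": [0, 0, 0]}
    - {"travel": [0, 6.5, -4.6], "dr": [0, 0, 0]}
    - {"travel": [0, 6.5, -4.6], "dr": [0, -1.5, -2.1]}
    - {"travel": [0, 0, 0], "dr": [0, -1.5, -2.1]}
    - {"travel": [0, 0, 0], "dr": [0, 0, 0]}

```text
clock: 7.55
position: [0.5043, -0.0222, 0.2205]
ee_rot: [0.76, -0.576, 0.18, -0.241]
ft_force: [0.4, -0.4, -1.5]
grip_width: 0.274
```

```bash
python3 - <<'E'
from h import *
o=manip.get_obs();print(o["clock"],o["joint_pos"],o["position"],o["grip_width"],o["ft_force"],o["torque"])
h=.28;tip=np.array([.5714,-.1512,0]);d=np.array([np.cos(h),np.sin(h),0])
zg=.2167+.019
g=tip-.04*d;g[2]=zg
R=Ro.from_quat(o["ee_rot"]).as_matrix();print("now grasp",o["position"]-G*R[:,2],"tgt",g)
plan(g,h,np.radians(35),o)
im=manip.camera("top");cv2.imwrite("pics/top3.png",im)
im2=manip.camera("scene");cv2.imwrite("pics/scene3.png",im2)
A=cv2.resize(im[160:260,280:400],(480,400),interpolation=cv2.INTER_CUBIC);p=proj("scene",g);print(p)
B=cv2.resize(im2[200:300,230:310],(320,400),interpolation=cv2.INTER_CUBIC)
cv2.imwrite("pics/c6.png",np.hstack([A,B]))
E
```

```text
7.55 [ 1.0919 -0.3639 -0.8109  2.2215 -0.8358  0.7798 -0.5568] [ 0.5043 -0.0222  0.2205] 0.2741655115325202 [ 0.4234 -0.3528 -1.4635] [-0.1815  0.6588  0.0143]
now grasp [ 0.494  -0.0251  0.2358] tgt [ 0.533  -0.1623  0.2357]
clock 7.55 pos [ 0.5043 -0.0222  0.2205] dr deg [-0.0125 -0.0231 -0.3446] then travel mm (after turn) [142.5426   0.3932  -0.1507]
[248.9404 198.7412]
```

View pics/c6.png

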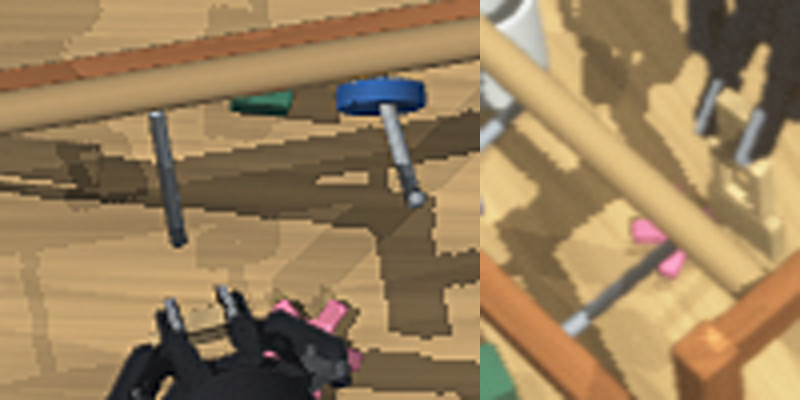

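c6 shows the tag upright in the jaws and clear of the left rail. The fingertips are at (168,302) and (222,290). The right rail runs (388,108)→(411,188), with its pin top at (416,199). I'll check the camera-to-robot bias with the fingertips.

```bash
python3 - <<'E'
from h import *
o=manip.get_obs();R=Ro.from_quat(o["ee_rot"]).as_matrix();T=o["position"]
c6=lambda u,v:(280+(u+.5)/4-.5,160+(v+.5)/4-.5)
inv=lambda p:((p[0]-280+.5)*4-.5,(p[1]-160+.5)*4-.5)
print("TCP proj in c6",inv(proj("top",T)))
for s in(1,-1): print("tip (y -11 edge, x +-15)",inv(proj("top",T+R@np.array([s*.016,0,0]))),inv(proj("top",T+R@np.array([s*.016,-.011,0]))))
g=T-G*R[:,2];tt=g+np.array([0,0,.0773-.0587]);print("tab top c6",inv(proj("top",tt)))
for p,z in(((388,108),.175),((411,188),.175),((416,199),.189)):print(onz("top",c6(*p),z))
# rail mask centroids by row at 1px, using saturation-free grey vs wood
im=cv2.imread("pics/top3.png").astype(int)
P=[]
for r in range(189,206):
    row=im[r,372:392];m=row[:,0]-row[:,2]>-5
    i=np.where(m)[0]
    if len(i): P.append((372+i.mean(),r));print(r,372+i.min(),372+i.max(),end="; ")
Q=np.array([onz("top",p,.175)[:2] for p in P if p[1]<203]);k=np.polyfit(Q[:,0],Q[:,1],1);print("\nR fit",k,np.arctan(k[0]),"y at .571,.62",np.polyval(k,[.571,.62]))
E
```

```text
TCP proj in c6 (np.float64(194.65673920530503), np.float64(304.2104330315175))
tip (y -11 edge, x +-15) (np.float64(221.9929421581935), np.float64(297.17949977643616)) (np.float64(218.53988457143782), np.float64(280.77029240050706))
tip (y -11 edge, x +-15) (np.float64(167.28972163983917), np.float64(311.2492943915064)) (np.float64(163.55052759446153), np.float64(294.8940865681318))
tab top c6 (np.float64(201.96137859795203), np.float64(317.9873032602528))
[ 0.6277 -0.136   0.175 ]
[ 0.5801 -0.1503  0.175 ]
[ 0.5717 -0.1513  0.189 ]
189 376 378; 190 376 379; 191 376 379; 192 376 379; 193 377 380; 194 377 380; 195 377 380; 196 378 381; 197 378 381; 198 378 381; 199 378 381; 200 379 382; 201 379 382; 202 380 382; 203 380 382; 204 380 383; 205 381 383; 
R fit [ 0.309  -0.3292] 0.2997091245653182 y at .571,.62 [-0.1528 -0.1376]
```

```bash
python3 - <<'E'
from h import *
h=.29;d=np.array([np.cos(h),np.sin(h),0]);tip=np.array([.571,-.151,0])
g=tip-.04*d;g[2]=.2357
plan(g,h,np.radians(35))
E
```

```text
clock 7.65 pos [ 0.5044 -0.0218  0.2205] dr deg [-0.0043 -0.3718 -0.8046] then travel mm (after turn) [142.8589   2.0382  -1.264 ]
```

Call:
servo_tool:
  moves:
    - {"travel": [0, 0, 0], "dr": [0, -0.4, -0.8]}
    - {"travel": [12, 2, -1.3], "dr": [0, 0, 0]}
    - {"travel": [16, 0, 0], "dr": [0, 0, 0]}
    - {"travel": [16, 0, 0], "dr": [0, 0, 0]}
    - {"travel": [16, 0, 0], "dr": [0, 0, 0]}
    - {"travel": [16, 0, 0], "dr": [0, 0, 0]}
    - {"travel": [16, 0, 0], "dr": [0, 0, 0]}
    - {"travel": [16, 0, 0], "dr": [0, 0, 0]}
    - {"travel": [16, 0, 0], "dr": [0, 0, 0]}
    - {"travel": [12, 0, 0], "dr": [0, 0, 0]}
    - {"travel": [7, 0, 0], "dr": [0, 0, 0]}
    - {"travel": [0, 0, 0], "dr": [0, 0, 0]}

```text
clock: 9.15
position: [0.5433, -0.1598, 0.2203]
ee_rot: [0.765, -0.57, 0.179, -0.241]
ft_force: [-0.3, 0.3, -1.3]
grip_width: 0.272
```

```bash
python3 - <<'E'
from h import *
h=.29;d=np.array([np.cos(h),np.sin(h),0]);tip=np.array([.571,-.151,0])
g=tip-.04*d;g[2]=.2357
o=manip.get_obs();print(o["joint_pos"],o["grip_width"],o["ft_force"]);plan(g,h,np.radians(35),o)
im=manip.camera("top");im2=manip.camera("scene");cv2.imwrite("pics/top4.png",im)
A=cv2.resize(im[165:265,340:440],(400,400),interpolation=cv2.INTER_CUBIC)
B=cv2.resize(im2[150:250,190:290],(400,400),interpolation=cv2.INTER_CUBIC)
cv2.imwrite("pics/c7.png",np.hstack([A,B]))
E
```

```text
[ 1.2049 -0.0475 -0.7355  2.0389 -0.6477  0.7742 -0.4286] 0.2722807646982252 [-0.3378  0.2548 -1.3155]
clock 9.15 pos [ 0.5433 -0.1598  0.2203] dr deg [-0.0079  0.0586  0.0215] then travel mm (after turn) [-0.4678  0.1634 -0.1577]
```

View pics/c7.png

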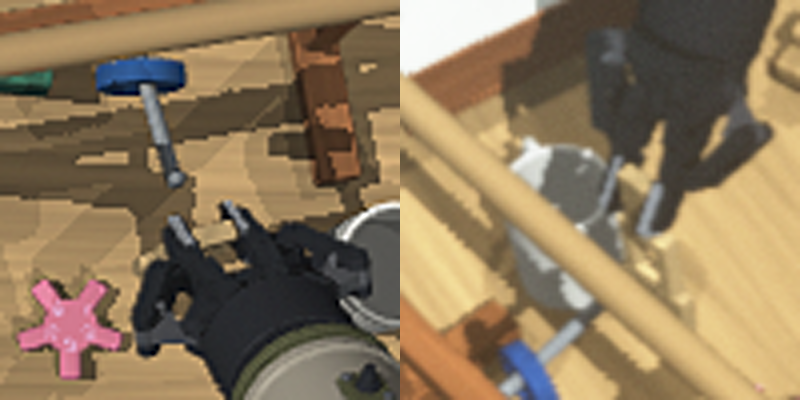

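c7 shows the tag ahead of the right rail's pin at (175,178), with the fingers at (176,222) and (231,208), aligned to within about 2 mm. I'll insert along the rail and watch the forces.

Call:
servo_tool:
  moves:
    - {"travel": [-0.5, -5.7, 4], "dr": [0, 0, 0]}
    - {"travel": [0, -5.7, 4], "dr": [0, 0, 0]}
    - {"travel": [0, -5.7, 4], "dr": [0, 0, 0]}
    - {"travel": [0, -4.1, 2.9], "dr": [0, 0, 0]}
    - {"travel": [0, -4.1, 2.9], "dr": [0, 0, 0]}
    - {"travel": [0, 0, 0], "dr": [0, 0, 0]}

```text
clock: 10.0
position: [0.573, -0.15, 0.2203]
ee_rot: [0.765, -0.569, 0.179, -0.241]
ft_force: [0.2, 0.1, -0.8]
grip_width: 0.273
```

Call:
servo_tool:
  moves:
    - {"travel": [0, -3.3, 2.3], "dr": [0, 0, 0]}
    - {"travel": [0, -3.3, 2.3], "dr": [0, 0, 0]}
    - {"travel": [0, -3.3, 2.3], "dr": [0, 0, 0]}
    - {"travel": [0, 0, 0], "dr": [0, 0, 0]}

```text
clock: 10.5
position: [0.5845, -0.1465, 0.2204]
ee_rot: [0.765, -0.569, 0.179, -0.241]
ft_force: [0.5, -0.2, -1.4]
grip_width: 0.276
```

```bash
python3 - <<'E'
from h import *
h=.29;d=np.array([np.cos(h),np.sin(h),0]);tip=np.array([.571,-.151,0])
o=manip.get_obs();print(o["joint_pos"],o["grip_width"],o["ft_force"],o["torque"])
R=Ro.from_quat(o["ee_rot"]).as_matrix();g=o["position"]-G*R[:,2];print("along from pin",(g-tip)@d,"lat",(g-tip)@np.array([-d[1],d[0],0]),g)
im=manip.camera("top");im2=manip.camera("scene");cv2.imwrite("pics/top5.png",im)
A=cv2.resize(im[165:245,350:420],(350,400),interpolation=cv2.INTER_CUBIC)
B=cv2.resize(im2[180:260,190:280],(450,400),interpolation=cv2.INTER_CUBIC)
cv2.imwrite("pics/c8.png",np.hstack([A,B]))
E
```

```text
[ 1.1523  0.04   -0.7826  1.9724 -0.5283  0.7125 -0.5728] 0.27611787933274445 [ 0.5214 -0.2071 -1.3859] [-0.2401  0.6874  0.018 ]
along from pin 0.0035398023626158574 lat 0.000442765438801076 [ 0.5743 -0.1496  0.2357]
```

View pics/c8.png

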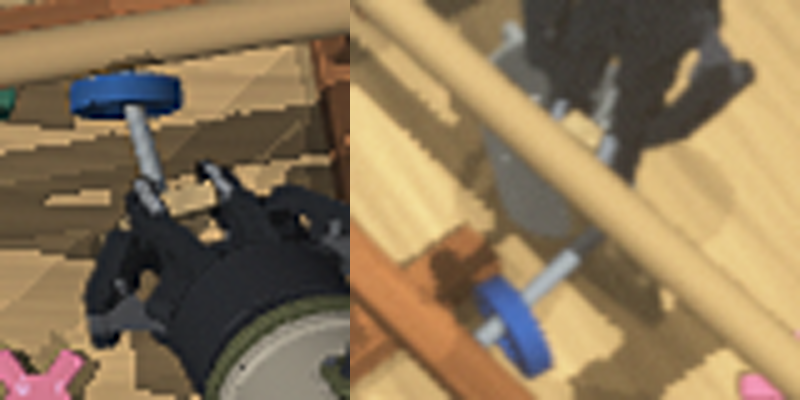

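```bash
python3 - <<'E'
from h import *
o=manip.get_obs();R=Ro.from_quat(o["ee_rot"]).as_matrix();T=o["position"]
inv=lambda p:((p[0]-350+.5)*5-.5,(p[1]-165+.5)*5-.5)
for s in(1,-1): print("tip",[tuple(np.round(inv(proj("top",T+R@np.array([s*w,e,0]))),1)) for w in(.012,.02) for e in(-.011,.011)])
print("TCP",inv(proj("top",T)))
h=.29;d=np.array([np.cos(h),np.sin(h),0]);tip=np.array([.571,-.151,.175])
for s in(0,.02,.04):print("rail",s,inv(proj("top",tip+s*d)))
g=T-G*R[:,2]
for z in(.0186,):
  for y in(-.012,.012):
    for x in(-.006,.006):print("tabtop",np.round(inv(proj("top",g+[0,0,z]+x*d+y*np.array([-d[1],d[0],0]))),1))
A=cv2.imread("pics/c8.png")[100:260,80:280];cv2.imwrite("pics/c9.png",cv2.resize(A,None,fx=3.5,fy=3.5,interpolation=cv2.INTER_CUBIC))
E
```

```text
tip [(np.float64(192.7), np.float64(158.9)), (np.float64(199.2), np.float64(200.9)), (np.float64(209.6), np.float64(154.3)), (np.float64(215.9), np.float64(196.4))]
tip [(np.float64(142.0), np.float64(172.7)), (np.float64(149.0), np.float64(214.7)), (np.float64(125.1), np.float64(177.4)), (np.float64(132.2), np.float64(219.3))]
TCP (np.float64(170.76465197855396), np.float64(186.91840390053113))
rail 0 (np.float64(165.13686493769353), np.float64(229.27907948482084))
rail 0.02 (np.float64(153.5838068318925), np.float64(188.88343293401658))
rail 0.04 (np.float64(142.05540984480461), np.float64(148.57431858705252))
tabtop [218.7 204.5]
tabtop [211.2 178.5]
tabtop [166.6 218.7]
tabtop [159.1 192.7]
```

View pics/c9.png

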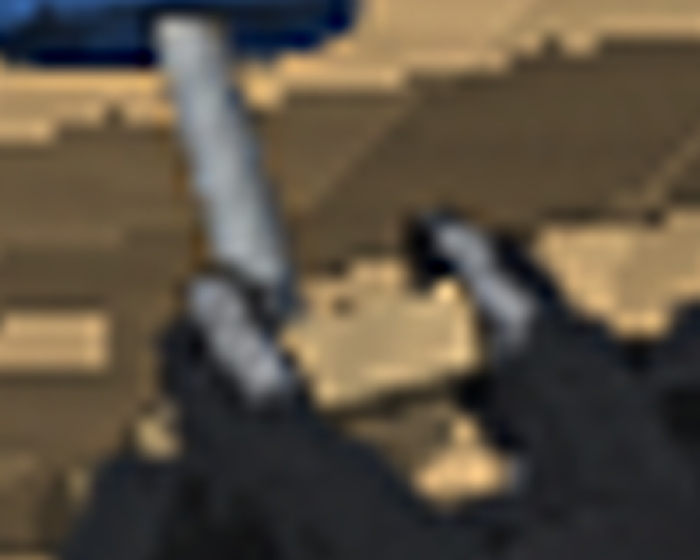

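c9 shows the tab top centred 1 px from prediction and the rod within about 1 mm of the modelled rail. There's been no contact force while passing the pin, so I'll go on inward.

Call:
servo_tool:
  moves:
    - {"travel": [0, -4.1, 2.87], "dr": [0, 0, 0]}
    - {"travel": [0, -4.1, 2.87], "dr": [0, 0, 0]}
    - {"travel": [0, -4.1, 2.87], "dr": [0, 0, 0]}
    - {"travel": [0, -4.1, 2.87], "dr": [0, 0, 0]}
    - {"travel": [0, -3.3, 2.3], "dr": [0, 0, 0]}
    - {"travel": [0, 0, 0], "dr": [0, 0, 0]}

```text
clock: 11.35
position: [0.6075, -0.1396, 0.2204]
ee_rot: [0.765, -0.569, 0.179, -0.241]
ft_force: [-0.3, 0.3, -1.1]
grip_width: 0.276
```

Call:
servo_tool:
  moves:
    - {"travel": [0, 2.3, 3.28], "dr": [0, 0, 0]}
    - {"travel": [0, 2.3, 3.28], "dr": [0, 0, 0]}
    - {"travel": [0, 2.3, 3.28], "dr": [0, 0, 0]}
    - {"travel": [0, 2.0, 2.87], "dr": [0, 0, 0]}
    - {"travel": [0, 0, 0], "dr": [0, 0, 0]}

```text
clock: 11.98
position: [0.6071, -0.1398, 0.2045]
ee_rot: [0.765, -0.57, 0.179, -0.241]
ft_force: [0.3, -0.5, -1.3]
grip_width: 0.272
```

```bash
python3 - <<'E'
from h import *
h=.29;d=np.array([np.cos(h),np.sin(h),0]);tip=np.array([.571,-.151,0])
o=manip.get_obs();print(o["joint_pos"],o["grip_width"],o["ft_force"],o["torque"])
R=Ro.from_quat(o["ee_rot"]).as_matrix();g=o["position"]-G*R[:,2];print("along from pin",(g-tip)@d,"lat",(g-tip)@np.array([-d[1],d[0],0]),g)
im=manip.camera("top");im2=manip.camera("scene")
A=cv2.resize(im[155:235,350:420],(350,400),interpolation=cv2.INTER_CUBIC)
B=cv2.resize(im2[190:270,190:280],(450,400),interpolation=cv2.INTER_CUBIC)
cv2.imwrite("pics/c10.png",np.hstack([A,B]))
E
```

```text
[ 1.1058  0.1119 -0.7947  1.9511 -0.4443  0.6506 -0.6521] 0.2719514600684783 [ 0.2546 -0.496  -1.3481] [-0.2012  0.6778  0.1004]
along from pin 0.027105191181920087 lat 0.0003415356913023803 [ 0.5969 -0.1429  0.2198]
```

View pics/c10.png

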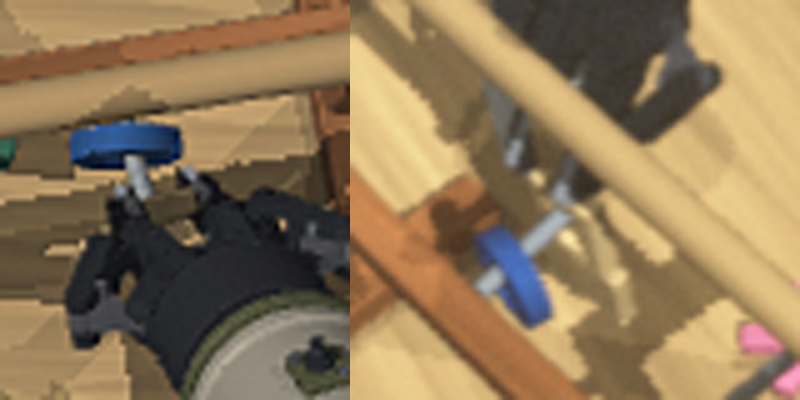

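The tag is on the rod between the ring (125,148) and the pin. It's about 3 mm above hanging height, so I'll lower it until the force shows contact.

Call:
servo_tool:
  moves:
    - {"travel": [0, 0.85, 1.2], "dr": [0, 0, 0]}
    - {"travel": [0, 0.85, 1.2], "dr": [0, 0, 0]}
    - {"travel": [0, 0, 0], "dr": [0, 0, 0]}
    - {"travel": [0, 0, 0], "dr": [0, 0, 0]}

```text
clock: 12.58
position: [0.6073, -0.1399, 0.2019]
ee_rot: [0.765, -0.569, 0.18, -0.241]
ft_force: [-0.0, -0.7, -0.2]
grip_width: 0.27
```

Call:
servo_tool:
  moves:
    - {"travel": [0, 0.3, 0.45], "dr": [0, 0, 0]}
    - {"travel": [0, 0, 0], "dr": [0, 0, 0]}
    - {"travel": [0, 0, 0], "dr": [0, 0, 0]}

```text
clock: 12.95
position: [0.6074, -0.1399, 0.2015]
ee_rot: [0.765, -0.569, 0.18, -0.241]
ft_force: [0.4, 0.2, 0.1]
grip_width: 0.275
```

Call:
servo_tool:
  moves:
    - {"travel": [0, 0, 0], "dr": [0, 0, 0]}
    - {"travel": [0, 0, 0], "dr": [0, 0, 0]}
    - {"travel": [0, 0, 0], "dr": [0, 0, 0]}
    - {"travel": [0, 0, 0], "dr": [0, 0, 0]}
    - {"travel": [0, 0, 0], "dr": [0, 0, 0]}
  claw: 0.4

```text
clock: 13.58
position: [0.6073, -0.1399, 0.2014]
ee_rot: [0.765, -0.569, 0.179, -0.241]
ft_force: [-0.2, -0.2, 0.4]
grip_width: 0.6
```

Call:
servo_tool:
  moves:
    - {"travel": [0, 0, -6], "dr": [0, 0, 0]}
    - {"travel": [0, 0, -10], "dr": [0, 0, 0]}
    - {"travel": [0, 0, -12], "dr": [0, 0, 0]}
    - {"travel": [0, 0, -16], "dr": [0, 0, 0]}
    - {"travel": [0, 0, -16], "dr": [0, 0, 0]}
    - {"travel": [0, 0, -20], "dr": [0, 0, 0]}
    - {"travel": [0, 6, -20], "dr": [0, 0, 0]}
    - {"travel": [0, 12, -20], "dr": [0, 0, 0]}
    - {"travel": [0, 0, 0], "dr": [0, 0, 0]}

```text
clock: 14.7
position: [0.5267, -0.165, 0.2907]
ee_rot: [0.765, -0.57, 0.181, -0.241]
ft_force: [0.6, 0.1, -0.3]
grip_width: 0.595
```

```bash
python3 - <<'E'
from h import *
o=manip.get_obs();print(o["clock"],o["joint_pos"],o["position"],o["grip_width"],o["ft_force"])
im=manip.camera("top");im2=manip.camera("scene")
A=cv2.resize(im[155:235,350:420],(350,400),interpolation=cv2.INTER_CUBIC)
B=cv2.resize(im2[190:270,190:280],(450,400),interpolation=cv2.INTER_CUBIC)
cv2.imwrite("pics/c11.png",np.hstack([A,B]))
E
```

```text
14.7 [ 1.2363 -0.1581 -0.6872  1.967  -0.6704  0.9553 -0.4457] [ 0.5267 -0.165   0.2907] 0.5954123150537857 [ 0.5685  0.1409 -0.3457]
```

View pics/c11.png

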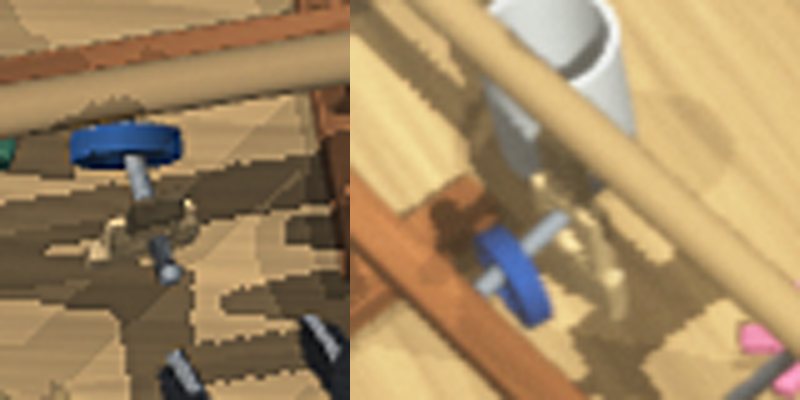

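c11 shows the tag hanging on the right rail between the ring (125,148) and the pin (170,272), with the gripper clear. I'll draw back a little, check numerically that nothing is still moving, and hand in.

Call:
servo_tool:
  moves:
    - {"travel": [0, 15, -20], "dr": [0, 0, 0]}
    - {"travel": [0, 15, -20], "dr": [0, 0, 0]}
    - {"travel": [0, 0, 0], "dr": [0, 0, 0]}
    - {"travel": [0, 0, 0], "dr": [0, 0, 0]}
    - {"travel": [0, 0, 0], "dr": [0, 0, 0]}
    - {"travel": [0, 0, 0], "dr": [0, 0, 0]}
    - {"travel": [0, 0, 0], "dr": [0, 0, 0]}
    - {"travel": [0, 0, 0], "dr": [0, 0, 0]}

```text
clock: 15.8
position: [0.4818, -0.1774, 0.3049]
ee_rot: [0.765, -0.569, 0.179, -0.241]
ft_force: [0.5, 0.7, 0.1]
grip_width: 0.602
```

```bash
python3 - <<'E'
from h import *
a=manip.camera("top")
for _ in range(4): b=manip.camera("top")
d=cv2.absdiff(a,b).max(2)[180:220,355:400];print("tag region still: max diff",d.max())
i0=cv2.imread("pics/top0.png")
def cen(im,lo,hi,roi):
    y0,y1,x0,x1=roi;m=cv2.inRange(cv2.cvtColor(im,cv2.COLOR_BGR2HSV),lo,hi)[y0:y1,x0:x1];M=cv2.moments(m,True);return round(x0+M["m10"]/M["m00"],2),round(y0+M["m01"]/M["m00"],2)
for n,lo,hi,roi in(("ring",(100,150,60),(125,255,255),(165,200,350,400)),("star",(150,60,80),(179,255,255),(225,270,335,380))):print(n,cen(i0,lo,hi,roi),cen(b,lo,hi,roi))
o=manip.get_obs();print(o["clock"],o["position"],o["ft_force"])
manip.hand_in()
E
```

```text
tag region still: max diff 6
ring (374.08, 183.23) (373.79, 182.8)
star (357.15, 246.09) (357.13, 246.09)
16.05 [ 0.4817 -0.1775  0.3049] [-0.9155 -0.2493 -0.1561]
the job is handed in; nothing more can be done
```

I lifted the tag 19 mm and drew it back over the left rail's upturned end. I then carried it across and threaded it over the right rail's end stop. It now hangs about 27 mm inside that pin, between the pin and the ring, and I handed the job in at 16.05 s.

- **Tag:** the last picture shows it hanging on the right rail with the gripper clear. Over a 0.2 s check the image around it was still, with a largest pixel difference of 6, which is about noise. Force readings stayed under 4 N throughout.
- **Ring and star:** the ring's blue centroid differs from the start by about 0.5 px (about 1 mm), which could be shading or a tiny shift. The star has not moved.
- **Not measured:** I did not check the other toys numerically. The mug was near the path, but the arm showed no contact with it.
- **Budget and cameras:** I viewed 13 pictures, three over the budget. The two cameras disagreed by about 3 mm on where the rails lie. I mainly trusted the top camera, and its readings matched the gripper position to about 1 mm.

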